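Tilt the board cradle and pin it at the working angle

ROBOT

A 7-joint arm with a two-finger parallel gripper is mounted at the origin on a cart in front of the work surface, level with it; the furniture and walls round the work are solid. World frame = base frame: x ahead of the robot, y to its left, z up, the work surface at z = 0. Lengths are in m, angles in rad, forces in N, time in s.
With the tool pointing down it reaches from about 0.4 to 0.85 m from the base axis. Payload 10.4 kg.
Tool frame: the origin (TCP) lies midway between the tips of the shut fingers; the grasp point (between the pads) lies 19 mm behind it; z points along the fingers, y is the line along which they close (so a half turn about z gives the same grasp; the last joint's range is limited). The gripper opens to 85 mm and grips with 20 to 120 N. Pads are 22 mm wide; open, the fingers measure 114 mm over their backs; the gripper's body (76 mm by 85 mm) begins 54 mm behind the grasp point. The pads swing forward as they close: fully open they stand 13 mm farther back than shut.
Start: joints at [-1.251, 0.332, -0.065, 1.46, 0.022, 1.35, -0.088], TCP at [0.21, 0.589, 0.231] pointing down, gripper open.
Joint ranges: [-2.6, 2.6], [-0.5, 2.12], [-1.47, 1.34], [0.16, 2.42], [-1.27, 4.41], [0.06, 2.06], [-2.6, 2.6]. Speed limits (rad/s): [2.22, 2.22, 2.79, 2.79, 3.14, 3.14, 3.14].

INTERFACE

Orientations are given as a unit quaternion [x, y, z, w].
In Python, from workcell import get_obs, camera, camera_params, hand_in gives the robot as it stands.
- The arm moves only by the tool carry_out, never from a script. Its argument "commands" is a list that holds one entry, the list of rows, each a list of 6 numbers: the shift along the tool's x, y, z in units of 40 mm (1.0 is 40 mm), then the turn, a rotation vector about the tool's x, y, z in units of 6 degrees (1.0 is 6 degrees). In form: [[[x, y, z, ax, ay, az], ...]]. A call has 1 to 20 rows; each row shifts and turns the commanded pose from where the row before left it, along the tool's axes as they then stand; what a row does not reach is not made up. A row lasts 1/12 s, in which the tool goes at most 41.7 mm and 7.16 degrees, less where a joint would pass 70% of its speed; a pose out of reach is approached as far as the arm can. A call is refused whole if a number of a shift passes 1 or a number of a turn 1, either way. A call with a gripper value outside its range is refused whole. "hand" is the closure, from -1 (fully open) to 1 (shut), set as the call begins (left out, the last holds). The fingers move at their own pace and stop on an object; "force" is the grip in N (left out, the last holds). Time passes only in rows, so rows that do not move let the fingers close. It gives the time, the measured TCP pose, the force, the opening and the grip force at its end, in the units of the state.
- get_obs(): the state, without advancing time (a new reading comes with each control period).
- camera(name): name is "scene" or "side" or "wrist"; returns the picture (480x640x3 uint8, red, green, blue); there is no depth.
- camera_params(name): a dict with "mtx" (3x3 intrinsics, pixels), "R" (3x3) and "t" (3): a world point X has camera coordinates R X + t. Camera axes: x right, y down, z forward; pixel columns grow to the right and rows downward; lengths in m; the calibration is good to about 2 mm. A picture is of the moment at which its call begins: read the wrist's pose just before it. camera_params takes no time and is no camera call; for the wrist camera it gives the pose at the moment of the call.
- hand_in(): hands the job in; it is judged then, once.
The state is a dict: "clock": time; "joint_pos": joint angles; "joint_velocities": joint speeds; "tau": joint torques, N m; "position": TCP position; "ee_rot": TCP orientation; "ft_force": force on the tool from outside, world axes, zero at the start; "torque": the same for the moment, N m; "grip_width": opening from 0.0 (shut) to 1.0 (fully open); "grasp_force": force on a finger pad.
Only numpy, scipy, OpenCV 4.12 (cv2) and the standard library are available. Lean on these libraries where they do the work, as an engineer would, in place of code of your own. Each camera call takes 0.05 s, during which the arm holds its last target. There are 200 camera calls.

TASK

Use the hand lever to swing the tilting board cradle towards you, past its flat notch, and lock it in the next notch with the long pin from the pin block: the pin must stand in the guide with its tip in the notch and its collar down on the guide. The cradle's notched plate may be clamped a little round from its nominal angle, so feel for the notch. Do not touch the circuit board in the cradle, and leave the stub pin and everything else where they stand.

Things in the scene. Friction and masses are not known exactly. Their poses are not given: they have to be found in the camera images.
- fixture: Tilting board holder, fixed to the bench: grey base 130 x 250 x 12 mm, two aluminium cheeks at its y = +81 and -81 mm, between them the steel cradle (180 mm in x, 145 mm in y) with a circuit board. Origin: centre of the base's underside; x points away from the robot, y to the left along the trunnion axis, towards the lever, z up.
- trunnion_axis (a point): Middle of the trunnion axis (along fixture y), 115 mm above the bench. At fixture y = -100 mm a steel index plate 16 mm thick turns with the cradle: rim radius 50 mm, three notches 12 mm wide, 14 mm deep, under the guide at joint values of nominally -0.6, 0 and +0.6 rad; but the plate is clamped anew each time, which shifts all three together by an unknown amount of up to 0.15 rad either way.
- cradle (a joint): Tilt of the cradle, rad: 0 = board level; positive = the board's face leans to the robot (-x), its rear edge rises and the lever's knob moves to -x. Travel -0.75 to 0.95. Friction of 0.25 N m (2 to 3 N at the knob) holds it where it is left. It starts loose, leaning away from the robot (-0.5 to -0.15).
- lever_knob (a point): Middle of the black knob of the hand lever, 110 mm from the trunnion axis; lever upright at joint 0. Fixture frame: x = -110 sin(q), y = 117, z = 115 + 110 cos(q) mm. A cylinder 21 mm thick, 38 mm long, its axis along fixture y: pinch it from above, fingers closing along fixture x; it turns between the pads as the lever swings.
- guide_mouth (a point): Middle of the guide's upper mouth, fixture (0, -100, 198) mm: fixed steel block 32 x 31 mm with a vertical hole 11.4 mm wide, 28 mm long, bevelled 2 mm. Plate rim 33 mm and notch floor 47 mm below the mouth. A pin let go in it stands upright: on the rim its collar stays 12 mm above the guide; it drops home by its own weight when a notch comes under it.
- lock_pin: Long locking pin, 60 g, loose in a hole of the pin block. Origin: centre of its tip; z up along the pin. Steel shank 10 mm thick, 45 mm long, bevelled tip; round collar 24 mm wide (z = 45 to 51 mm); flat oblong grip 26 mm (x) by 12 mm (y), z = 51 to 87 mm: pinch it from above across its 12 mm (y). Its tip starts 6 mm above the bench.
- stub_pin: The other pin in the block, to be left alone: 28 mm shank, round knob 22 mm in diameter, top 63 mm above the bench. Origin: centre of its tip.
- pin_block: Aluminium block 44 x 108 x 36 mm, fixed to the bench. Origin: centre of its underside. Two holes 30 mm deep and 11.2 mm wide, 30 mm either side of the origin along its y; which pin stands in which hole changes.
- board: Green circuit board 150 x 130 mm clipped in the cradle, with tall parts to 36 mm; not to be touched.
- dropper_bottle: White dropper bottle with a pointed cap, 47 x 130 mm, bystander. Origin: centre of its underside.
- solder_reel: Reel of solder, 57 x 33 mm, bystander. Origin: centre of its underside.
- flux_tub: Green-lidded tub, 57 x 68 mm, bystander. Origin: centre of its underside.
- side_cutter: Side cutter, 111 mm long, lying, bystander.
- screwdriver: Small screwdriver, 150 mm long, lying, bystander.
There are look-alikes about, which are no part of the job. What is shaped like the lock_pin but brown or red is not meant.

How it is judged:
At the end, for the whole second after the job is handed in: The cradle is at rest, leaning towards the robot at the notch beyond the flat one (joint between 0.37 and 0.83 rad), and the long pin stands at rest in the guide, upright within 0.12 rad, its tip in the notch (at most 4 mm short of the collar lying on the guide, tip within 6 mm of the guide's axis) (value of joint cradle between 0.37 and 0.83 rad and horizontal distance between lock_pin and guide_mouth below 0.006 m and z of lock_pin in the frame of fixture between 0.145 and 0.157 m and angle between lock_pin's own z axis and vertical below 0.12 rad and linear speed of lock_pin below 0.02 m/s and not (velocity of joint cradle above 0.05 rad/s) and not (velocity of joint cradle below -0.05 rad/s)); the robot touches nothing.
It fails at once if the circuit board is touched by the robot (contact force between any of the fingers, the arm and board above 1 N).
It fails at once if the stub pin is moved by more than 20 mm (distance of stub_pin from where it was at the start of the episode above 0.02 m).
It fails at once if a bystander is moved by more than 20 mm (distance of any of dropper_bottle, solder_reel, flux_tub, side_cutter, screwdriver from where it was at the start of the episode above 0.02 m).
It also fails if it takes over 72 s, if anything falls off the work surface, if the arm or the gripper's body presses on something with over 40 N, if the wrist force passes 120 N, or if a joint passes its speed limit or range.

## Working session

There is one attempt and no reset: what is moved stays moved. The work goes in short steps, Python scripts to look and compute and a tool call to move; the robot and the scene stay as the last step left them, time stands still between calls to the robot, and variables do not carry over. Pictures are saved under pics/ and viewed, at most 10 in all, crops included, and the job is handed in when it is done.

Besides the shell and the picture viewer there is one more tool, called in YAML: its name, and indented under it one key for each argument. carry_out: Moves the arm, as the interface text tells. Its arguments: {"type":"object","properties":{"commands":{"type":"array"},"hand":{"type":"number"},"force":{"type":"number"}},"required":["commands"]}

```bash
ls; mkdir -p pics
python3 - <<'E'
from workcell import *
import cv2,numpy as np
o=get_obs();print({k:np.round(v,3) for k,v in o.items()})
for n in("scene","side","wrist"):
    p=camera_params(n);print(n,np.round(p["mtx"],1).tolist(),np.round(p["R"],3).tolist(),np.round(p["t"],3).tolist())
    cv2.imwrite(f"pics/{n}0.png",camera(n)[:,:,::-1])
E
```

```text
pics
{'clock': np.float64(0.0), 'joint_pos': array([-1.251,  0.333, -0.065,  1.461,  0.022,  1.35 , -0.089]), 'joint_velocities': array([-0.001, -0.   ,  0.   , -0.002, -0.001, -0.   ,  0.   ]), 'tau': array([-1.0000e-03, -6.2544e+01,  4.9000e-02, -3.9161e+01,  1.6000e-02,
        1.0000e-02,  0.0000e+00]), 'position': array([0.21 , 0.588, 0.231]), 'ee_rot': array([ 0.171,  0.985, -0.001, -0.   ]), 'ft_force': array([-0.689, -0.139, -1.258]), 'torque': array([-0.011,  0.005, -0.009]), 'grasp_force': np.float64(0.0), 'grip_width': np.float64(0.999)}
scene [[496.9, 0.0, 316.2], [0.0, 496.9, 245.4], [0.0, 0.0, 1.0]] [[0.825, -0.566, -0.016], [-0.375, -0.526, -0.763], [0.424, 0.635, -0.646]] [-0.412, 0.365, 0.946]
side [[539.8, 0.0, 320.3], [0.0, 539.8, 228.8], [0.0, 0.0, 1.0]] [[-0.79, 0.613, -0.001], [0.552, 0.712, -0.434], [-0.265, -0.344, -0.901]] [0.417, -0.271, 1.56]
wrist [[332.9, 0.0, 314.0], [0.0, 332.9, 239.2], [0.0, 0.0, 1.0]] [[0.335, 0.942, -0.001], [0.904, -0.321, 0.283], [0.266, -0.096, -0.959]] [-0.625, -0.037, 0.378]
```

View pics/scene0.png

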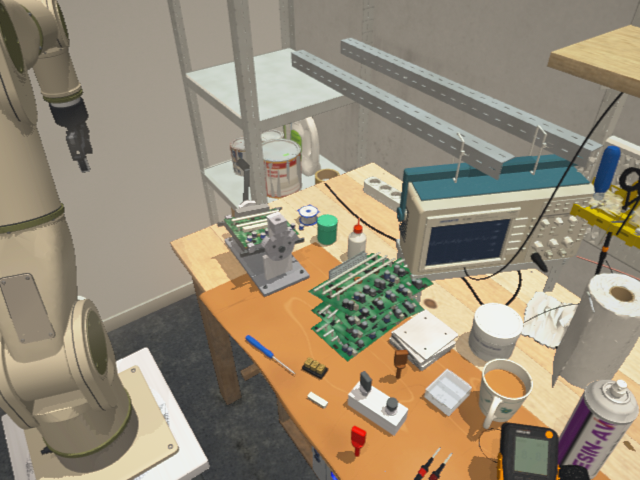

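View pics/side0.png

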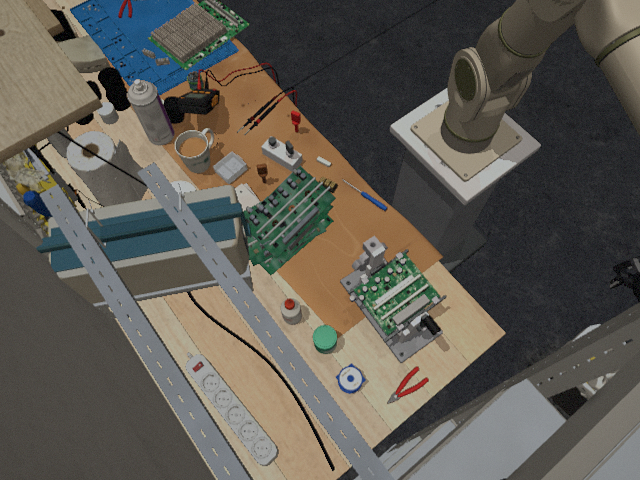

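The scene view shows the pin block at about (377,403). It holds an oblong dark grip at (365,383), my lock_pin candidate, and a round knob at (391,404), the stub. The look-alikes are brown at (400,362) and red at (358,440). The fixture is at about (265,245). In the side view the block is at (282,152), the fixture at (395,305) and the lever knob at (430,326). One close mosaic will check these.

```bash
cat > h.py <<'E'
import numpy as np,cv2
from workcell import *
def ray(n,uv,P=None):
    p=P or camera_params(n);R=np.array(p["R"]);t=np.array(p["t"])
    d=R.T@np.linalg.inv(p["mtx"])@np.array([uv[0],uv[1],1.]);return -R.T@t,d
def onz(n,uv,z,P=None):
    c,d=ray(n,uv,P);return c+d*(z-c[2])/d[2]
def tri(a,b,n1="scene",n2="side"):
    c1,d1=ray(n1,a);c2,d2=ray(n2,b)
    s=np.linalg.lstsq(np.c_[d1,-d2],c2-c1,rcond=None)[0]
    p,q=c1+d1*s[0],c2+d2*s[1];return (p+q)/2,np.linalg.norm(p-q)
def proj(n,X,P=None):
    p=P or camera_params(n);v=np.array(p["mtx"])@(np.array(p["R"])@X+np.array(p["t"]));return v[:2]/v[2]
E
python3 - <<'E'
from h import *
s=cv2.imread("pics/scene0.png");d=cv2.imread("pics/side0.png")
z=lambda im,x,y,w,h,k:cv2.resize(im[y:y+h,x:x+w],(400,300),interpolation=cv2.INTER_CUBIC)
a=z(s,200,190,133,100,3);b=z(d,335,225,133,100,3);c=z(s,330,360,100,75,4);e=z(d,250,130,67,50,6)
cv2.imwrite("pics/m1.png",np.vstack([np.hstack([a,b]),np.hstack([c,e])]))
for n,uv,zz in(("scene",(265,250),.05),("side",(395,305),.1),("scene",(365,383),.08),("side",(290,146),.08)):print(n,onz(n,uv,zz))
E
```

```text
scene [0.5045292  0.23811176 0.05      ]
side [0.52704677 0.27796571 0.1       ]
scene [ 0.45055816 -0.23660637  0.08      ]
side [ 0.45089909 -0.23204542  0.08      ]
```

View pics/m1.png

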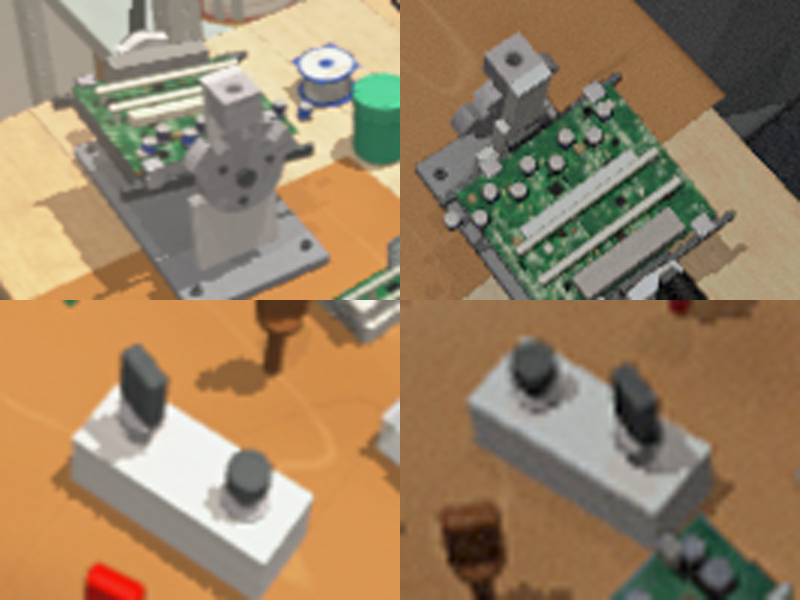

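The mosaic confirms it: the dark oblong pin stands in the hole nearer the fixture, the round stub is in the other hole, and brown and red stand outside the block. The guide hole is at scene (277.5,219.3) and side (373,245). The lever knob is at side (~428,323).

Run:
```python
from h import *
g=tri((277.5,219.3),(372.9,245));print("guide",g, onz("scene",(277.5,219.3),.198),onz("side",(372.9,245),.198))
S=lambda x,y:(200+x/3.008,190+y/3.008)
D=lambda x,y:(335+(x-400)/3.008,225+y/3.008)
h1=onz("scene",S(195,290),.012);h2=onz("scene",S(307,245),.012);h3=onz("side",D(439,174),.012)
print("holes",h1,h2,h3,"yaw",np.degrees(np.arctan2(*(h2-h1)[1::-1])))
c1=onz("scene",S(78,150),.012);c2=onz("scene",S(328,258),.012);print("corners",c1,c2)
S=lambda x,y:(330+x/4,360+(y-300)/4);D=lambda x,y:(250+(x-400)/5.97,130+(y-300)/5.97)
print("pin",onz("scene",S(142,362),.093),onz("side",D(636,378),.093))
for a in((74,437),(260,553),(311,495)):print("blk",onz("scene",S(*a),.036))
for a in((470,400),(648,508),(710,448)):print("blkside",onz("side",D(*a),.036))
print("knobside",[onz("side",(430,325),z) for z in(.2,.22)])
```

```text
guide (array([0.50529707, 0.15972216, 0.19726042]), np.float64(0.0015119585981723503)) [0.50539125 0.15832037 0.198     ] [0.5049036 0.1603248 0.198    ]
holes [0.45445362 0.1582937  0.012     ] [0.55932694 0.15003886 0.012     ] [0.55492749 0.14790533 0.012     ] yaw -4.5006095407160265
corners [0.45747448 0.37840127 0.012     ] [0.56500516 0.12644087 0.012     ]
pin [ 0.45554887 -0.2308891   0.093     ] [ 0.45109131 -0.23275923  0.093     ]
blk [ 0.42882637 -0.21591049  0.036     ]
blk [ 0.46198944 -0.31403339  0.036     ]
blk [ 0.50158682 -0.30526812  0.036     ]
blkside [ 0.49835064 -0.30389066  0.036     ]
blkside [ 0.46804931 -0.20548949  0.036     ]
blkside [ 0.42604183 -0.21418442  0.036     ]
knobside [array([0.5291466, 0.3708787, 0.2      ]), array([0.53583817, 0.37276449, 0.22      ])]
```

carry_out:
  commands:
    - [[0,0,-0.2,0,0,1],[0,0,-0.2,0,0,1],[0,0,-0.2,0,0,1],[0,0,-0.2,0,0,1],[0,0,-0.2,0,0,1],[0,0,-0.2,0,0,1],[0,0,-0.2,0,0,1],[0,0,-0.2,0,0,1],[0,0,-0.2,0,0,1],[0,0,-0.2,0,0,1],[0,0,-0.2,0,0,1],[0,0,-0.2,0,0,1],[0,0,-0.2,0,0,0.45]]
  hand: -1

```text
clock: 1.23
position: [0.21, 0.5886, 0.3354]
ee_rot: [0.735, 0.678, -0.0, 0.0]
ft_force: [-0.4, 0.3, -0.2]
grip_width: 1.001
grasp_force: 0.0
```

carry_out:
  commands:
    - [[-0.42,0.76,0,0,0,0],[-0.42,0.76,0,0,0,0],[-0.42,0.76,0,0,0,0],[-0.42,0.76,0,0,0,0],[-0.42,0.76,0,0,0,0],[-0.42,0.76,0,0,0,0],[-0.42,0.76,0,0,0,0],[-0.42,0.76,0,0,0,0],[-0.42,0.76,0,0,0,0],[-0.42,0.76,0,0,0,0],[-0.42,0.76,0,0,0,0],[0,0,0,0,0,0],[0,0,0,0,0,0],[0,0,0,0,0,0]]

```text
clock: 2.4
position: [0.5292, 0.3794, 0.3349]
ee_rot: [0.733, 0.68, -0.0, -0.0]
ft_force: [0.5, 0.9, 0.1]
grip_width: 0.997
grasp_force: 0.0
```

```bash
cat >> h.py <<'E'
from scipy.spatial.transform import Rotation as Ro
def st():
    o=get_obs();T=Ro.from_quat(o["ee_rot"]).as_matrix()
    print("t",round(float(o["clock"]),2),"pos",np.round(o["position"],4),"x",T[:,0].round(3),"y",T[:,1].round(3),"z",T[:,2].round(3),"F",np.round(o["ft_force"],1),"w",round(float(o["grip_width"]),3),"gf",round(float(o["grasp_force"]),1))
    return o,T
def go(X):
    o,T=st();print("move units",np.round(T.T@(np.array(X)-o["position"])/.04,2))
E
python3 - <<'E'
from h import *
o,T=st();print(o["joint_pos"].round(2));P=camera_params("wrist")
print(np.round(P["R"],3).tolist(),np.round(P["t"],3).tolist())
cv2.imwrite("pics/w1.png",camera("wrist")[:,:,::-1])
E
```

```text
t 2.4 pos [0.5292 0.3794 0.3349] x [ 0.076  0.997 -0.   ] y [ 0.997 -0.076 -0.001] z [-0.001  0.    -1.   ] F [0.5 0.9 0.1] w 0.997 gf 0.0
[-0.91  0.37  0.31  1.22 -0.11  1.57 -0.69]
[[0.997, -0.074, -0.001], [-0.071, -0.957, 0.283], [-0.022, -0.282, -0.959]] [-0.499, 0.335, 0.596]
```

View pics/w1.png

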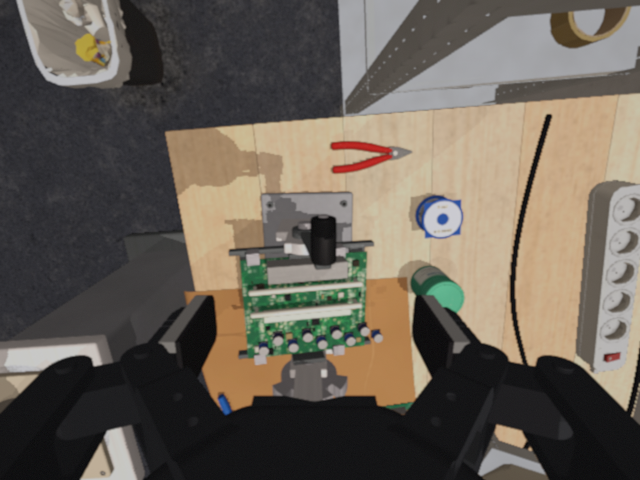

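The wrist view shows the black knob centred at about (323,240), with ends at rows 217 and 264. The base's rear edge runs from (262,194) to (352,192), so it lines up with the tool.

Run:
```python
from h import *
for uv in((323,218),(323,240),(324,262)):print(onz("wrist",uv,.223))
a,b=onz("wrist",(262,194),.012),onz("wrist",(352,192),.012);print(a,b,np.degrees(np.arctan2(*(b-a)[1::-1])))
yw=-.077;x=np.array([np.cos(yw),np.sin(yw)]);y=np.array([-x[1],x[0]])
g=np.array([.505,.1595]);O=g+.1*y;print("O",O,"O from base",(a+b)[:2]/2-.125*y)
for q in(-.3,-.2,-.15,-.1,0): print(q,O+.117*y-.11*np.sin(q)*x,.115+.11*np.cos(q), proj("wrist",np.r_[O+.117*y-.11*np.sin(q)*x,.115+.11*np.cos(q)]).round(1))
```

```text
[0.53690756 0.39428484 0.223     ]
[0.53573537 0.3763947  0.223     ]
[0.53532675 0.35773558 0.223     ]
[0.45612994 0.38682727 0.012     ] [0.58196605 0.38044006 0.012     ] -2.90573313968979
O [0.51269239 0.2592037 ] O from base [0.5094325  0.25900404]
-0.3 [0.5541034  0.37335644] 0.22008701380381668 [345.9 241. ]
-0.2 [0.54348137 0.37417595] 0.22280732356253657 [332.9 241.9]
-0.15 [0.53808198 0.37459253] 0.22376481857296465 [326.1 242.2]
-0.1 [0.53264163 0.37501227] 0.22445045818058285 [319.3 242.5]
0 [0.52169249 0.37585702] 0.225 [305.4 242.6]
```

carry_out:
  commands:
    - [[0.02,0.17,0.1,0,0,0],[0,0,0.5,0,0,0],[0,0,0.6,0,0,0],[0,0,0.6,0,0,0],[0,0,0.6,0,0,0],[0,0,0.4,0,0,0],[0,0,0.3,0,0,0],[0,0,0.1,0,0,0],[0,0,0,0,0,0]]

```text
clock: 3.2
position: [0.5359, 0.3797, 0.2066]
ee_rot: [0.733, 0.68, -0.001, -0.0]
ft_force: [-0.7, 0.8, -0.1]
grip_width: 0.998
grasp_force: 0.0
```

carry_out:
  commands:
    - [[0,0,0,0,0,0],[0,0,0,0,0,0],[0,0,0,0,0,0],[0,0,0,0,0,0],[0,0,0,0,0,0],[0,0,0,0,0,0],[0,0,0,0,0,0],[0,0,0,0,0,0]]
  hand: 1
  force: 25

```text
clock: 3.87
position: [0.5365, 0.3795, 0.2078]
ee_rot: [0.733, 0.68, 0.0, 0.0]
ft_force: [-1.5, 0.0, 4.1]
grip_width: 0.232
grasp_force: 24.5
```

Run:
```python
from h import *
st();cv2.imwrite("pics/w2.png",camera("wrist")[:,:,::-1]);
s=camera("scene")[:,:,::-1];s=cv2.resize(s[160:310,190:330],(560,600),interpolation=cv2.INTER_CUBIC);cv2.imwrite("pics/s2.png",s)
```

```text
t 3.87 pos [0.5365 0.3795 0.2078] x [0.076 0.997 0.001] y [ 0.997 -0.076  0.001] z [ 0.001  0.001 -1.   ] F [-1.5  0.   4.1] w 0.232 gf 24.5
```

carry_out:
  commands:
    - [[0,-0.108,-0.013,0,0,0],[0,-0.109,-0.009,0,0,0],[0,-0.11,-0.004,0,0,0],[0,-0.11,0,0,0,0],[0,-0.11,0.004,0,0,0],[0,-0.109,0.009,0,0,0],[0,-0.108,0.013,0,0,0],[0,-0.107,0.018,0,0,0],[0,-0.106,0.022,0,0,0],[0,-0.105,0.026,0,0,0],[0,-0.104,0.03,0,0,0],[0,-0.09,0.03,0,0,0],[0,0,0,0,0,0],[0,0,0,0,0,0]]

```text
clock: 5.13
position: [0.4848, 0.3828, 0.2021]
ee_rot: [0.733, 0.68, -0.001, -0.0]
ft_force: [-0.3, -4.9, 5.1]
grip_width: 0.237
grasp_force: 26.5
```

Run:
```python
from h import *
st();
s=camera("scene")[:,:,::-1];s=cv2.resize(s[160:310,190:330],(560,600),interpolation=cv2.INTER_CUBIC);cv2.imwrite("pics/s3.png",s)
```

```text
t 5.13 pos [0.4848 0.3828 0.2021] x [ 0.076  0.997 -0.001] y [ 0.997 -0.076 -0.001] z [-0.001 -0.001 -1.   ] F [-0.3 -4.9  5.1] w 0.237 gf 26.5
```

View pics/s3.png

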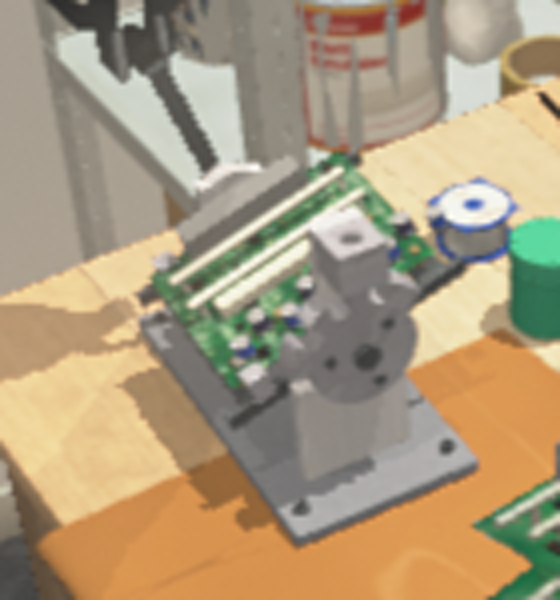

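The cradle has swung towards the robot to about 0.33 rad, with the rim under the guide. I release the knob and go to the pin.

carry_out:
  commands:
    - [[0,0,0,0,0,0],[0,0,0,0,0,0],[0,0,0,0,0,0],[0,0,0,0,0,0],[0,0,-0.2,0,0,0],[0,0,-0.5,0,0,0],[0,0,-0.8,0,0,0],[0,0,-0.8,0,0,0],[0,0,-0.8,0,0,0],[0,0,-0.3,0,0,0]]
  hand: -1

```text
clock: 6.02
position: [0.4862, 0.3838, 0.3439]
ee_rot: [0.733, 0.68, 0.003, -0.0]
ft_force: [0.9, 0.1, 0.6]
grip_width: 0.996
grasp_force: 0.0
```

carry_out:
  commands:
    - [[-0.4,0.02,0,0,0,0],[-0.83,0.02,0,0,0,0],[-0.83,0.02,0,0,0,0],[-0.83,0.02,0,0,0,0],[-0.83,0.02,0,0,0,0],[-0.83,0.02,0,0,0,0],[-0.83,0.02,0,0,0,0],[-0.83,0.02,0,0,0,0],[-0.83,0.02,0,0,0,0],[-0.83,0.02,0,0,0,0],[-0.83,0.02,0,0,0,0],[-0.83,0.02,0,0,0,0],[-0.83,0.02,0,0,0,0],[-0.83,0.02,0,0,0,0],[-0.83,0.02,0,0,0,0],[-0.83,0.02,0,0,0,0],[-0.83,0.02,0,0,0,0],[-0.83,0.02,0,0,0,0],[-0.83,0.02,0,0,0,0],[-0.83,0.02,0,0,0,0]]

```text
clock: 7.68
position: [0.452, -0.2644, 0.3388]
ee_rot: [0.733, 0.68, 0.001, 0.0]
ft_force: [1.2, -0.7, -0.2]
grip_width: 1.002
grasp_force: 0.0
```

carry_out:
  commands:
    - [[-0.4,0,0.4,0,0,0],[0,0,0.8,0,0,0],[0,0,0.8,0,0,0],[0,0,0.4,0,0,0],[0,0,0,0,0,0],[0,0,0,0,0,0],[0,0,0,0,0,0]]

```text
clock: 8.27
position: [0.4519, -0.2792, 0.2438]
ee_rot: [0.733, 0.68, 0.0, 0.001]
ft_force: [-0.2, -1.2, 0.4]
grip_width: 1.001
grasp_force: 0.0
```

Run:
```python
from h import *
o,T=st();print(o["joint_pos"].round(2),proj("wrist",np.array([.453,-.232,.093])))
cv2.imwrite("pics/w4.png",camera("wrist")[:,:,::-1])
```

```text
t 8.27 pos [ 0.4519 -0.2792  0.2438] x [ 0.076  0.997 -0.   ] y [ 0.997 -0.076  0.002] z [ 0.002 -0.    -1.   ] F [-0.2 -1.2  0.4] w 1.001 gf 0.0
[-0.37  0.14  0.93  1.73 -0.12  1.33  0.51] [310.59333443 171.44088711]
```

View pics/w4.png

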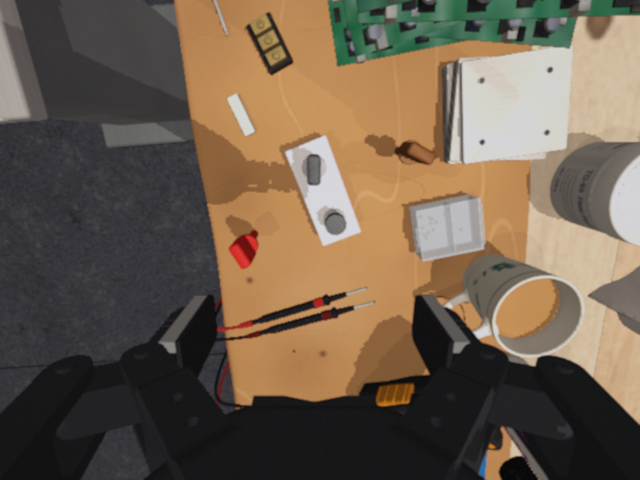

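The lock pin's oblong grip is at (314,168) with its long axis nearly along image-vertical (tool x). The stub is at (335,223), red at (244,250) and brown at (416,152). Next I measure the grip's outline.

Run:
```python
from h import *
im=cv2.imread("pics/w4.png");c=im[145:195,290:340];hsv=cv2.cvtColor(c,cv2.COLOR_BGR2HSV)
m=((hsv[:,:,2]<120)&(hsv[:,:,1]<70)).astype(np.uint8)
n,l,s,ce=cv2.connectedComponentsWithStats(m)
for i in range(1,n):
    if s[i,4]>40:
        r=cv2.minAreaRect(np.argwhere(l==i)[:,::-1].astype(np.float32));print(s[i],r)
        b=cv2.boxPoints(r)+[290,145];W=np.array([onz("wrist",p,.093) for p in b]);print(W.round(4),W.mean(0).round(4))
        for k in range(4):
            e=W[(k+1)%4]-W[k];print(round(float(np.linalg.norm(e)),4),np.degrees(np.arctan2(e[1],e[0])).round(1))
cv2.imwrite("pics/c5.png",cv2.resize(c,(600,600),interpolation=cv2.INTER_CUBIC))
```

```text
[ 16   9  14  31 386] ((22.5, 24.0), (30.0, 13.0), 90.0)
[[ 0.4504 -0.2172  0.093 ]
 [ 0.4615 -0.218   0.093 ]
 [ 0.4597 -0.2434  0.093 ]
 [ 0.4484 -0.2425  0.093 ]] [ 0.455  -0.2303  0.093 ]
0.0111 -4.3
0.0254 -94.0
0.0114 175.7
0.0254 85.3
```

View pics/c5.png

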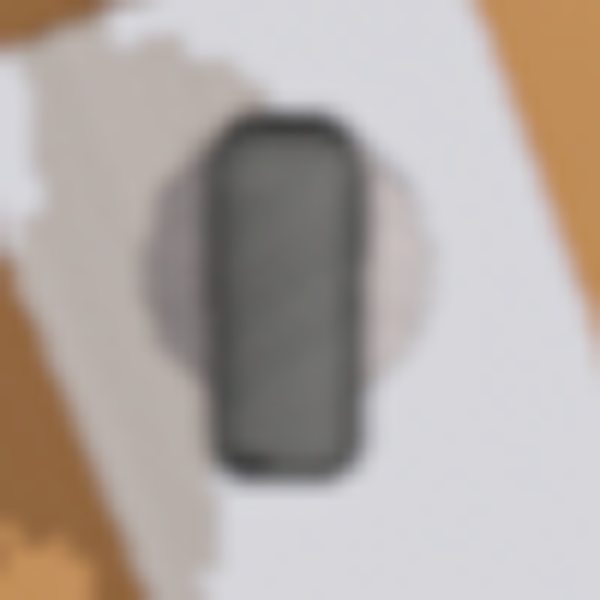

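carry_out:
  commands:
    - [[0.61,0,0,0,0,0],[0.61,-0.01,0.3,0,0,0],[0,0,0.7,0,0,0],[0,0,0.7,0,0,0],[0,0,0.7,0,0,0],[0,0,0.7,0,0,0],[0,0,0.6,0,0,0],[0,0,0.4,0,0,0],[0,0,0.3,0,0,0],[0,0,0.14,0,0,0],[0,0,0,0,0,0],[0,0,0,0,0,0]]

```text
clock: 9.32
position: [0.4553, -0.2305, 0.0616]
ee_rot: [0.733, 0.68, 0.0, 0.001]
ft_force: [-0.3, 0.1, -0.7]
grip_width: 0.995
grasp_force: 0.0
```

carry_out:
  commands:
    - [[0,0,0,0,0,0],[0,0,0,0,0,0],[0,0,0,0,0,0],[0,0,0,0,0,0],[0,0,0,0,0,0],[0,0,0,0,0,0],[0,0,0,0,0,0],[0,0,0,0,0,0],[0,0,0,0,0,0]]
  hand: 1
  force: 30

```text
clock: 10.07
position: [0.4547, -0.2302, 0.0608]
ee_rot: [0.733, 0.68, 0.0, 0.0]
ft_force: [-0.5, 0.8, 3.4]
grip_width: 0.133
grasp_force: 34.2
```

carry_out:
  commands:
    - [[0,0,-0.15,0,0,0],[0,0,-0.3,0,0,0],[0,0,-0.5,0,0,0],[0,0,-0.75,0,0,0],[0,0,-0.75,0,0,0],[0,0,-0.75,0,0,0],[0,0,-0.75,0,0,0],[0,0,-0.75,0,0,0],[0,0,-0.75,0,0,0],[0,0,-0.5,0,0,0],[0,0,-0.25,0,0,0]]

```text
clock: 10.98
position: [0.4546, -0.231, 0.312]
ee_rot: [0.734, 0.679, 0.001, 0.001]
ft_force: [-0.2, -0.1, -1.0]
grip_width: 0.141
grasp_force: 33.8
```

carry_out:
  commands:
    - [[0.3,0.02,0,0,0,0],[0.6,0.03,0,0,0,0],[0.7,0.04,0,0,0,0],[0.7,0.04,0,0,0,0],[0.7,0.04,0,0,0,0],[0.7,0.04,0,0,0,0],[0.7,0.04,0,0,0,0],[0.7,0.04,0,0,0,0],[0.7,0.04,0,0,0,0],[0.7,0.04,0,0,0,0],[0.7,0.04,0,0,0,0],[0.7,0.04,0,0,0,0],[0.7,0.03,0,0,0,0],[0.6,0.02,0,0,0,0],[0.4,0.02,0,0,0,0],[0.21,0.01,0,0,0,0],[0,0,0,0,0,0],[0,0,0,0,0,0],[0,0,0,0,0,0]]

```text
clock: 12.57
position: [0.5056, 0.1576, 0.3088]
ee_rot: [0.734, 0.679, -0.0, 0.0]
ft_force: [-0.3, 0.6, -0.2]
grip_width: 0.141
grasp_force: 33.8
```

Run:
```python
from h import *
o,T=st()
a=camera("scene");b=camera("side")
for n,i in(("scene",a),("side",b)):cv2.imwrite(f"pics/{n}6.png",i[:,:,::-1])
g=np.array([.505,.1595,.198]);u=proj("scene",g).astype(int);v=proj("side",g).astype(int)
print(u,v)
z=lambda im,c:cv2.resize(im[c[1]-60:c[1]+20,c[0]-26:c[0]+27,::-1],(400,600),interpolation=cv2.INTER_CUBIC)
cv2.imwrite("pics/m6.png",np.hstack([z(a,u),z(b,v)]))
```

```text
t 12.57 pos [0.5056 0.1576 0.3088] x [ 0.078  0.997 -0.   ] y [ 0.997 -0.078  0.   ] z [ 0. -0. -1.] F [-0.3  0.6 -0.2] w 0.141 gf 33.8
[277 219] [372 244]
```

View pics/m6.png

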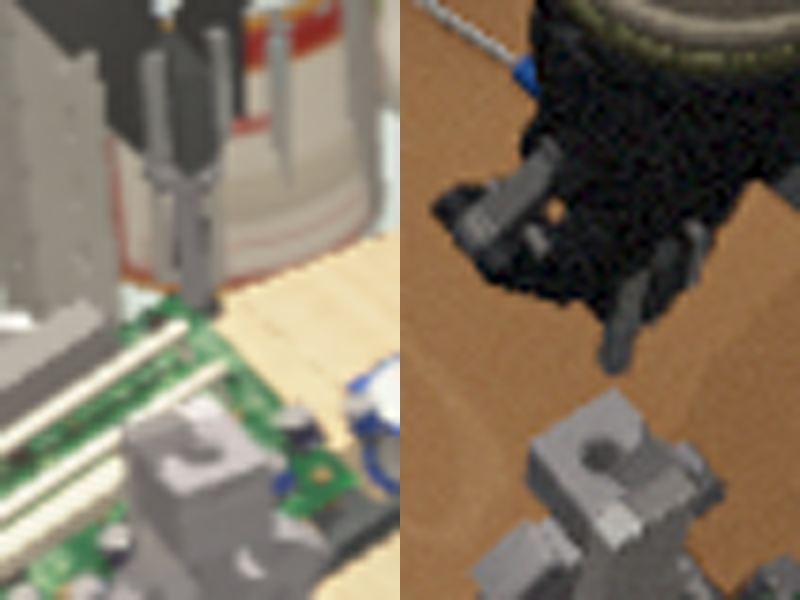

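The left half (scene) shows the shank tip at mosaic (201,306) and the guide hole at (210,448). The right half (side) shows the tip at (614,362) and the hole at (600,455). I triangulate both.

Run:
```python
from h import *
S=lambda x,y:(251+x/7.55-.4,159+y/7.5-.4);D=lambda x,y:(346+(x-400)/7.55-.4,184+y/7.5-.4)
t=tri(S(201,306),D(614,362));h=tri(S(210,448),D(600,455));print(t,h,h[0]-t[0])
for n,f,a,b in(("scene",S,(201,306),(210,448)),("side",D,(614,362),(600,455))):
  print(n,onz(n,f(*a),.254),onz(n,f(*b),.198),onz(n,f(*b),.198)-onz(n,f(*a),.254))
```

```text
(array([0.50517392, 0.1543055 , 0.25563135]), np.float64(0.0026114517834778805)) (array([0.50680675, 0.15809009, 0.20037761]), np.float64(0.0018149036330602551)) [ 0.00163283  0.00378459 -0.05525373]
scene [0.50724054 0.15542278 0.254     ] [0.50897947 0.16023304 0.198     ] [ 0.00173893  0.00481026 -0.056     ]
side [0.50341825 0.15446882 0.254     ] [0.50517268 0.15787102 0.198     ] [ 0.00175443  0.0034022  -0.056     ]
```

carry_out:
  commands:
    - [[0.09,0.036,0,0,0,0],[0,0,0.3,0,0,0],[0,0,0.4,0,0,0],[0,0,0.3,0,0,0],[0,0,0.15,0,0,0],[0,0,0,0,0,0],[0,0,0,0,0,0],[0,0,0,0,0,0]]

```text
clock: 13.33
position: [0.5074, 0.163, 0.2633]
ee_rot: [0.733, 0.68, 0.0, 0.0]
ft_force: [0.0, 0.1, 0.1]
grip_width: 0.134
grasp_force: 33.8
```

Run:
```python
from h import *
o,T=st()
a=camera("scene");b=camera("side")
z=lambda im,c:cv2.resize(im[c[1]-30:c[1]+15,c[0]-15:c[0]+15,::-1],(400,600),interpolation=cv2.INTER_CUBIC)
cv2.imwrite("pics/m7.png",np.hstack([z(a,(277,219)),z(b,(372,244))]))
```

```text
t 13.33 pos [0.5074 0.163  0.2633] x [0.076 0.997 0.001] y [ 0.997 -0.076  0.001] z [ 0.001  0.    -1.   ] F [0.  0.1 0.1] w 0.134 gf 33.8
```

View pics/m7.png

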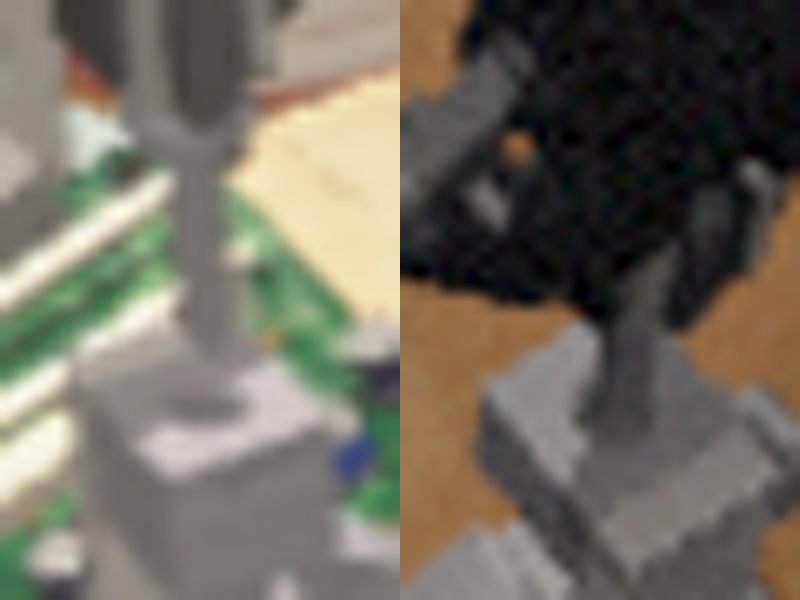

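Run:
```python
from h import *
S=lambda x,y:(262+x/13.33-.5,189+y/13.33-.5);D=lambda x,y:(357+(x-400)/13.33-.5,214+y/13.33-.5)
for n,f,a,b in(("scene",S,(212,350),(213,397)),("side",D,(622,415),(601,404))):
  A,B=onz(n,f(*a),.208),onz(n,f(*b),.198);print(n,A,B,B-A)
print(tri(S(212,350),D(622,415)))
```

```text
scene [0.50775896 0.16139908 0.208     ] [0.50733749 0.1616468  0.198     ] [-0.00042148  0.00024772 -0.01      ]
side [0.50745743 0.16286558 0.208     ] [0.50534875 0.1563275  0.198     ] [-0.00210869 -0.00653808 -0.01      ]
(array([0.50772152, 0.16243394, 0.20744882]), np.float64(0.0010600746721665798))
```

carry_out:
  commands:
    - [[-0.05,-0.034,0,0,0,0],[0,0,0.1,0,0,0],[0,0,0.1,0,0,0],[0,0,0.07,0,0,0],[0,0,0.05,0,0,0],[0,0,0,0,0,0],[0,0,0,0,0,0]]

```text
clock: 14.02
position: [0.5055, 0.1611, 0.2497]
ee_rot: [0.733, 0.68, -0.0, -0.0]
ft_force: [-0.1, 0.4, -0.9]
grip_width: 0.135
grasp_force: 33.8
```

carry_out:
  commands:
    - [[0,0,0.1,0,0,0],[0,0,0.1,0,0,0],[0,0,0.1,0,0,0],[0,0,0,0,0,0],[0,0,0,0,0,0]]

```text
clock: 14.43
position: [0.5054, 0.161, 0.2375]
ee_rot: [0.733, 0.68, -0.0, -0.0]
ft_force: [0.7, 0.5, -0.3]
grip_width: 0.137
grasp_force: 33.8
```

carry_out:
  commands:
    - [[0,0,0.1,0,0,0],[0,0,0.1,0,0,0],[0,0,0.1,0,0,0],[0,0,0.06,0,0,0],[0,0,0,0,0,0],[0,0,0,0,0,0]]

```text
clock: 14.93
position: [0.5055, 0.161, 0.2233]
ee_rot: [0.733, 0.68, -0.0, -0.0]
ft_force: [0.4, 0.3, -1.3]
grip_width: 0.136
grasp_force: 33.8
```

carry_out:
  commands:
    - [[0,0,0,0,0,0],[0,0,0,0,0,0],[0,0,0,0,0,0],[0,0,-0.1,0,0,0],[0,0,-0.2,0,0,0],[0,0,-0.4,0,0,0],[0,0,-0.7,0,0,0],[0,0,-0.7,0,0,0],[0,0,-0.6,0,0,0],[0,0,-0.2,0,0,0]]
  hand: 0.1

```text
clock: 15.77
position: [0.5066, 0.1612, 0.344]
ee_rot: [0.733, 0.68, 0.003, 0.001]
ft_force: [0.6, 0.2, 1.1]
grip_width: 0.451
grasp_force: 0.0
```

carry_out:
  commands:
    - [[0.3,-0.05,0,0,0,0],[0.6,-0.1,0,0,0,0],[0.7,-0.12,0,0,0,0],[0.7,-0.12,0,0,0,0],[0.7,-0.12,0,0,0,0],[0.7,-0.12,0,0,0,0],[0.7,-0.12,0,0,0,0],[0.6,-0.1,0,0,0,0],[0.4,-0.06,0,0,0,0],[0.1,-0.03,0,0,0,0],[0,0,0,0,0,0],[0,0,0,0,0,0]]
  hand: -1

```text
clock: 16.77
position: [0.4848, 0.3825, 0.3388]
ee_rot: [0.734, 0.68, -0.001, 0.0]
ft_force: [-0.3, -1.0, -0.8]
grip_width: 0.999
grasp_force: 0.0
```

Run:
```python
from h import *
go([.4848,.3828,.2021])
w=camera("wrist");a=camera("scene");b=camera("side")
z=lambda im,x,y,ww,h:cv2.resize(im[y:y+h,x:x+ww,::-1],(266,400),interpolation=cv2.INTER_CUBIC)
cv2.imwrite("pics/m8.png",np.hstack([z(a,257,170,40,60),z(b,352,200,40,60),z(w,240,150,160,240)]))
```

```text
t 16.77 pos [0.4848 0.3825 0.3388] x [ 0.076  0.997 -0.001] y [ 0.997 -0.076 -0.   ] z [-0.001 -0.001 -1.   ] F [-0.3 -1.  -0.8] w 0.999 gf 0.0
move units [0.01 0.   3.42]
```

View pics/m8.png

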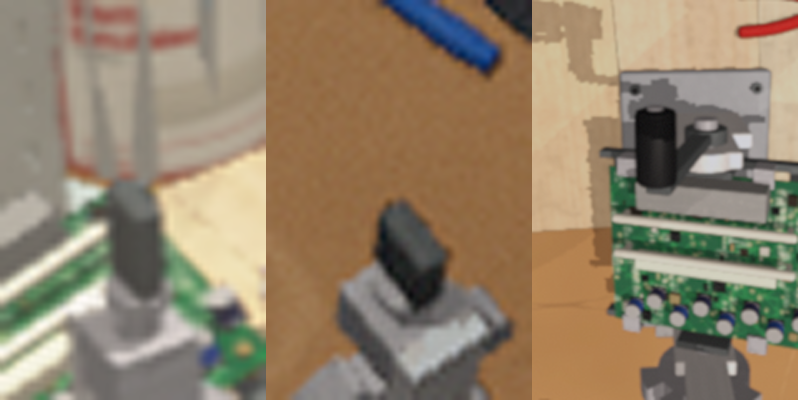

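The pin stands upright in the guide with its collar raised, so its tip is on the rim. The knob is under the gripper. I grip it again and feel for the notch.

carry_out:
  commands:
    - [[0.01,0,0.3,0,0,0],[0,0,0.6,0,0,0],[0,0,0.6,0,0,0],[0,0,0.6,0,0,0],[0,0,0.6,0,0,0],[0,0,0.4,0,0,0],[0,0,0.25,0,0,0],[0,0,0.05,0,0,0],[0,0,0,0,0,0]]

```text
clock: 17.67
position: [0.4847, 0.3833, 0.2032]
ee_rot: [0.734, 0.68, -0.0, -0.0]
ft_force: [-0.3, -0.2, 1.3]
grip_width: 0.999
grasp_force: 0.0
```

carry_out:
  commands:
    - [[0,0,0,0,0,0],[0,0,0,0,0,0],[0,0,0,0,0,0],[0,0,0,0,0,0],[0,0,0,0,0,0],[0,0,0,0,0,0],[0,0,0,0,0,0],[0,0,0,0,0,0]]
  hand: 1
  force: 25

```text
clock: 18.33
position: [0.4848, 0.3838, 0.2039]
ee_rot: [0.733, 0.68, 0.0, -0.0]
ft_force: [-1.2, -0.7, 3.6]
grip_width: 0.237
grasp_force: 24.4
```

```bash
cat >> h.py <<'E'
def pin():
    for n,(x,y,w,h) in(("scene",(268,190,20,40)),("side",(365,225,20,30))):
        c=camera(n)[y:y+h,x:x+w];m=((c.max(2)<100)&(np.ptp(c.astype(int),axis=2)<25)).astype(np.uint8)
        k,l,s,ce=cv2.connectedComponentsWithStats(m);i=1+s[1:,4].argmax();print(n,"grip rows",y+s[i,1],y+s[i,1]+s[i,3],"centroid",(ce[i]+[x,y]).round(1),s[i,4])
E
python3 -c "
from h import *
st();pin()"
```

```text
t 18.33 pos [0.4848 0.3838 0.2039] x [0.075 0.997 0.001] y [ 0.997 -0.075  0.   ] z [ 0.     0.001 -1.   ] F [-1.2 -0.7  3.6] w 0.237 gf 24.4
scene grip rows 199 215 centroid [276.6 206.8] 91
side grip rows 230 249 centroid [373.4 239.1] 135
```

carry_out:
  commands:
    - [[0,-0.039,0.014,0,0,0],[0,-0.039,0.014,0,0,0],[0,-0.038,0.015,0,0,0],[0,-0.038,0.015,0,0,0],[0,-0.038,0.016,0,0,0],[0,-0.038,0.016,0,0,0],[0,-0.037,0.017,0,0,0],[0,0,0,0,0,0]]

```text
clock: 19.1
position: [0.474, 0.3845, 0.199]
ee_rot: [0.733, 0.68, -0.0, 0.0]
ft_force: [3.3, -0.1, 2.8]
grip_width: 0.237
grasp_force: 25.1
```

carry_out:
  commands:
    - [[0,-0.037,0.017,0,0,0],[0,-0.037,0.018,0,0,0],[0,-0.037,0.018,0,0,0],[0,-0.036,0.019,0,0,0],[0,0,0,0,0,0]]

```text
clock: 19.52
position: [0.4678, 0.3849, 0.1961]
ee_rot: [0.733, 0.68, -0.0, -0.0]
ft_force: [2.3, -1.4, 3.4]
grip_width: 0.234
grasp_force: 25.1
```

```bash
python3 -c "
from h import *
st();pin()"
```

```text
t 19.52 pos [0.4678 0.3849 0.1961] x [ 0.075  0.997 -0.   ] y [ 0.997 -0.075 -0.001] z [-0.001 -0.    -1.   ] F [ 2.3 -1.4  3.4] w 0.234 gf 25.1
scene grip rows 199 215 centroid [277.2 207. ] 93
side grip rows 231 249 centroid [372.9 239.4] 136
```

carry_out:
  commands:
    - [[0,-0.036,0.02,0,0,0],[0,-0.036,0.02,0,0,0],[0,-0.035,0.021,0,0,0],[0,0,0,0,0,0]]

```text
clock: 19.95
position: [0.4638, 0.3851, 0.1935]
ee_rot: [0.733, 0.68, -0.0, 0.0]
ft_force: [2.9, -1.2, 0.5]
grip_width: 0.235
grasp_force: 25.2
```

carry_out:
  commands:
    - [[0,-0.035,0.022,0,0,0],[0,-0.035,0.022,0,0,0],[0,-0.034,0.023,0,0,0],[0,0,0,0,0,0]]

```text
clock: 20.28
position: [0.4594, 0.3854, 0.1909]
ee_rot: [0.733, 0.68, -0.0, -0.0]
ft_force: [2.0, -2.0, 2.3]
grip_width: 0.235
grasp_force: 25.2
```

```bash
python3 -c "
from h import *
st();pin()"
```

```text
t 20.28 pos [0.4594 0.3854 0.1909] x [ 0.076  0.997 -0.001] y [ 0.997 -0.076 -0.001] z [-0.001 -0.    -1.   ] F [ 2.  -2.   2.3] w 0.235 gf 25.2
scene grip rows 204 220 centroid [276.7 211.9] 86
side grip rows 232 249 centroid [373.7 240.3] 127
```

carry_out:
  commands:
    - [[0,-0.034,0.023,0,0,0],[0,-0.034,0.023,0,0,0],[0,0,0,0,0,0]]

```text
clock: 20.63
position: [0.457, 0.3856, 0.1892]
ee_rot: [0.733, 0.68, -0.0, 0.0]
ft_force: [2.9, -3.0, 2.8]
grip_width: 0.233
grasp_force: 25.3
```

```bash
python3 -c "
from h import *
st();pin()"
```

```text
t 20.63 pos [0.457  0.3856 0.1892] x [ 0.076  0.997 -0.   ] y [ 0.997 -0.076 -0.   ] z [-0. -0. -1.] F [ 2.9 -3.   2.8] w 0.233 gf 25.3
scene grip rows 204 220 centroid [276.6 211.8] 88
side grip rows 232 249 centroid [373.7 240.1] 126
```

carry_out:
  commands:
    - [[0,-0.034,0.023,0,0,0],[0,-0.034,0.023,0,0,0],[0,-0.034,0.023,0,0,0],[0,0,0,0,0,0]]

```text
clock: 21.07
position: [0.453, 0.386, 0.1864]
ee_rot: [0.733, 0.68, 0.0, 0.0]
ft_force: [3.9, -2.1, 2.2]
grip_width: 0.234
grasp_force: 25.3
```

carry_out:
  commands:
    - [[0,-0.033,0.024,0,0,0],[0,-0.033,0.024,0,0,0],[0,0,0,0,0,0]]

```text
clock: 21.32
position: [0.4516, 0.3861, 0.1853]
ee_rot: [0.734, 0.68, 0.001, 0.001]
ft_force: [6.6, -4.0, 3.9]
grip_width: 0.236
grasp_force: 25.7
```

```bash
python3 -c "
from h import *
st();pin()"
```

```text
t 21.32 pos [0.4516 0.3861 0.1853] x [0.076 0.997 0.001] y [ 0.997 -0.076  0.002] z [ 0.002  0.001 -1.   ] F [ 6.6 -4.   3.9] w 0.236 gf 25.7
scene grip rows 203 219 centroid [277.1 211.4] 88
side grip rows 232 249 centroid [373.3 240.4] 119
```

The force rises with the pin down, so the notch holds. I back off a little to centre the play, then release.

carry_out:
  commands:
    - [[0,0.033,-0.024,0,0,0],[0,0.033,-0.024,0,0,0],[0,0.033,-0.024,0,0,0],[0,0.03,-0.02,0,0,0],[0,0,0,0,0,0],[0,0,0,0,0,0]]

```text
clock: 21.92
position: [0.4544, 0.3859, 0.1875]
ee_rot: [0.733, 0.68, -0.001, -0.0]
ft_force: [-1.8, -2.0, -4.0]
grip_width: 0.233
grasp_force: 24.8
```

carry_out:
  commands:
    - [[0,0,0,0,0,0],[0,0,0,0,0,0],[0,0,0,0,0,0],[0,0,0,0,0,0],[0,0,0,0,0,0],[0,0,-0.2,0,0,0],[0,0,-0.5,0,0,0],[0,0,-0.8,0,0,0],[0,0,-0.8,0,0,0],[0,0,-0.8,0,0,0],[0,0,-0.4,0,0,0],[0,0,0,0,0,0],[0,0,0,0,0,0]]
  hand: -1

```text
clock: 23.0
position: [0.4559, 0.3861, 0.3297]
ee_rot: [0.733, 0.68, 0.001, -0.0]
ft_force: [0.4, 0.6, -1.1]
grip_width: 1.001
grasp_force: 0.0
```

Run:
```python
from h import *
st();pin()
c,d=np.array([.506,.1605,.195]),np.array([.506,.1605,.207])
for n in("scene","side"):print("12mm drop",n,proj(n,c)-proj(n,d), "grip top expected",proj(n,np.array([.506,.1605,.240])))
```

```text
t 23.0 pos [0.4559 0.3861 0.3297] x [0.076 0.997 0.002] y [ 0.997 -0.076  0.001] z [ 0.002  0.002 -1.   ] F [ 0.4  0.6 -1.1] w 1.001 gf 0.0
scene grip rows 203 220 centroid [276.7 211.6] 85
side grip rows 232 249 centroid [373.5 240.3] 123
12mm drop scene [0.34968125 4.20914398] grip top expected [275.98627034 203.69435711]
12mm drop side [-0.47078392  2.21779839] grip top expected [374.2657131  237.35505364]
```

```bash
python3 -c "
from workcell import *
print(hand_in())"
```

```text
the job is handed in; nothing more can be done
None
```

I handed the job in at 23 s: the cradle leans towards the robot at about 0.65 rad, with the long pin dropped home in the notch past flat and nothing gripped; no score came back.

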